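# Hang the gate hinge leaf on its pin and hold it aligned for tacking

### The job

Take the brass hinge pin from the wooden rack and set it, taper down, fully home and upright in the knuckle of the blue jamb post, then let go of it. Then pick up the red gate leaf and lower its knuckle over the pin so that the two knuckle holes line up, with the red tube pointing straight away from the blue post in line with it. Finish while still holding the leaf like that, upright, still and carried by the gripper alone, with a gap of about 10 mm between the pin's collar and the leaf's knuckle, not leaning hard on the pin; do not disturb the spray can, the hammer or the orange welding magnet.

Things in the scene. Friction and masses are not known exactly. Their poses are not given: they have to be found in the camera images.
- jamb: Fixed blue post 50 x 50 mm, 70 mm high, on a foot plate (90 mm wide, 6 mm thick, x -115 to +20 mm), with a strap and an upright steel knuckle tube. Origin on the table below the knuckle's hole axis, z up, +x from post to knuckle and on to the gate side; post centre at x = -67 mm. Knuckle 32 mm outside, hole 17 mm, from 20 to 60 mm above the table.
- lower_knuckle (a point): Centre of the top mouth of the jamb knuckle's hole, 60 mm above the table; axes as the jamb's.
- hinge_pin: Loose brass pin, 80 mm, 70 g, upright in the rack. Origin: centre of its collar's underside, z up along it. Below: tapered foot 30 mm long, 15 mm diameter narrowing to 9. Collar 24 mm diameter, 4 mm thick. Above: 13 mm shank from z = 4 to 42 mm (grip here), conical tip to z = 50 mm, 6 mm diameter. Home: the collar rests on the jamb knuckle's mouth.
- pin_rack: Fixed wooden block 50 (x) x 90 (y) x 40 mm high with two upright 17 mm holes at y = -22 and +22 mm; origin at the centre of its underside. The pin stands in the +y hole, its collar on the rack's top.
- gate_leaf: Loose hinge leaf, about 0.4 kg, standing on the table: dark steel knuckle 32 mm outside, hole 18 mm through, 40 mm high; 6 mm strap; red square tube 30 x 30 mm, 80 mm high, black cap. Origin on the hole's axis at the underside, z up, +x from knuckle to tube (centre at x = 52 mm, faces square to x and y). Grip the tube across y near its top.
- gate_tube (a point): Centre of the top face of the red tube of the gate leaf, 80 mm above the leaf's underside.
- spray_can: Bystander: upright spray can, 56 mm diameter, 150 mm tall; origin at the centre of its underside. Not to be disturbed.
- hammer: Bystander: hammer lying on the table. Not to be disturbed.
- weld_magnet: Bystander: flat orange triangular welding magnet, 90 x 75 x 18 mm, lying on the table; origin at the centre of its underside. Not to be disturbed.
Mind the look-alikes: they are no part of the job. Leave any purple look-alike of the gate_leaf alone.

How it is judged:
By the outcome, as a careful person would: the job done as asked, in the order asked, and still so for the second after the job is handed in, while the arm keeps its last pose, push and grip.
It also fails if it takes over 72 s, if anything falls off the work surface, if the arm or the gripper's body presses on something with over 40 N, if the wrist force passes 120 N, or if a joint passes its speed limit or range.

### The arm

A 7-joint arm with a two-finger parallel gripper is mounted at the origin on the work surface. World frame = base frame: x ahead of the robot, y to its left, z up, the work surface at z = 0. Lengths are in m, angles in rad, forces in N, time in s.
With the tool pointing down it reaches from about 0.425 to 0.925 m from the base axis. Payload 6.8 kg.
Tool frame: the origin (TCP) lies midway between the tips of the shut fingers; the grasp point (between the pads) lies 19 mm behind it; z points along the fingers, y is the line along which they close (so a half turn about z gives the same grasp; the last joint's range is limited). The gripper opens to 85 mm and grips with 20 to 120 N. Pads are 22 mm wide; open, the fingers measure 114 mm over their backs; the gripper's body (76 mm by 85 mm) begins 54 mm behind the grasp point. The pads swing forward as they close: fully open they stand 13 mm farther back than shut.
Start: joints at [1.118, 0.477, 0.022, 1.555, -0.011, 1.109, -0.083], TCP at [0.228, -0.635, 0.231] pointing down, gripper open.
Joint ranges: [-2.96, 2.96], [-0.34, 2.1], [-1.41, 1.46], [0.24, 2.44], [-1.37, 4.51], [0.17, 1.92], [-2.96, 2.96]. Speed limits (rad/s): [2.39, 2.39, 3.14, 3.14, 3.14, 3.14, 3.14].

### API

Orientations are given as a rotation vector (axis times angle).
In Python, from bench import get_obs, grab_frame, camera_params, r gives the robot as it stands.
- The arm moves only by the shell command python3 -m jog 'ROWS' [FORCE]. ROWS is JSON, a list of rows, each an object of numbers: "rx", "ry", "rz": the turn, a rotation vector about the world's x, y, z scaled (see below); "x", "y", "z": the shift along the world's x, y, z scaled (see below); "jaw": the opening, from -1 (shut) to 1 (fully open). In form: [{"rx": .., "ry": .., "rz": .., "x": .., "y": .., "z": .., "jaw": ..}, ...]. A call has 1 to 8 rows; each row shifts and turns the commanded pose from where the row before left it; what a row does not reach is not made up. The controller multiplies each number of a shift by 60 mm and each number of a turn by 10 degrees. A row lasts 1/8 s, in which the tool goes at most 62.5 mm and 10.7 degrees, less where a joint would pass 70% of its speed; a pose out of reach is approached as far as the arm can. A call with a number of a shift or a turn outside -1 to 1 is refused whole. A call with a gripper value outside its range is refused whole. The fingers move at their own pace and stop on an object; FORCE is the grip in N (left out, the last holds). Time passes only in rows, so rows that do not move let the fingers close. It gives the time, the measured TCP pose, the force, the opening and the grip force at its end, in the units of the state.
- get_obs(): the state, without advancing time (a new reading comes with each control period).
- grab_frame(name): name is "scene" or "top"; returns the picture (420x560x3 uint8, red, green, blue); there is no depth.
- camera_params(name): a dict with "fx", "fy", "cx", "cy" (pixels), "R" (3x3) and "t" (3): a world point X has camera coordinates R X + t. Camera axes: x right, y down, z forward; pixel columns grow to the right and rows downward; lengths in m; the calibration is good to about 2 mm. A picture is of the moment at which its call begins. camera_params takes no time and is no camera call.
- r.hand_in(): hands the job in; it is judged then, once.
The state is a dict: "clock": time; "joints": joint angles; "qvel": joint speeds; "tau": joint torques, N m; "tcp_pos": TCP position; "orientation": TCP orientation; "contact_force": force on the tool from outside, world axes, zero at the start; "moment": the same for the moment, N m; "grip_width": finger opening in m; "gripper_force": force on a finger pad.
Only numpy, scipy, OpenCV 4.12 (cv2) and the standard library are available. Lean on these libraries where they do the work, as an engineer would, in place of code of your own. Each camera call takes 0.05 s, during which the arm holds its last target. There are 200 camera calls.

## Working session

There is one attempt and no reset: what is moved stays moved. The work goes in short steps, Python scripts to look and compute and a shell command to move; the robot and the scene stay as the last step left them, time stands still between calls to the robot, and variables do not carry over. Pictures are saved under pics/ and viewed, at most 10 in all, crops included, and the job is handed in when it is done.

```bash
mkdir -p pics; ls; python3 - <<'E'
from bench import get_obs, grab_frame, camera_params, r
import cv2
for n in("scene","top"):
    f=grab_frame(n); cv2.imwrite(f"pics/{n}0.png",f[:,:,::-1]); print(n,camera_params(n))
o=get_obs(); print(o)
E
```

```text
pics
scene {'fx': 385.8087881345629, 'fy': 385.8087881345629, 'cx': 275.4501994505907, 'cy': 212.63444895730953, 'R': array([[-0.90758632,  0.41964884,  0.01348765],
       [ 0.26403335,  0.59542006, -0.75878939],
       [-0.32645591, -0.68510568, -0.6511964 ]]), 't': array([ 0.52043509, -0.06988854,  1.01560067])}
top {'fx': 440.26212574285563, 'fy': 440.26212574285563, 'cx': 276.7867453219581, 'cy': 215.09537543699355, 'R': array([[-0.01589934, -0.99892568, -0.04352821],
       [-0.98683947,  0.02268351, -0.16010407],
       [ 0.16091944,  0.04040981, -0.98613994]]), 't': array([0.00359382, 0.58619926, 0.86197284])}
{'clock': 0.1, 'joints': array([ 1.11786681,  0.4776763 ,  0.02235925,  1.55631923, -0.01152066,
        1.10928423, -0.08309439]), 'qvel': array([-0.0021353 , -0.00331609,  0.00089856, -0.00128497, -0.00048536,
        0.00091784, -0.00149038]), 'tau': array([ 4.57869537e-03, -5.97755456e+01,  1.61385499e+00, -2.81953114e+01,
        1.28674219e-02,  5.04171214e-03,  3.60833837e-06]), 'tcp_pos': array([ 0.22798976, -0.63478936,  0.23046491]), 'orientation': array([-3.09351983e+00, -5.38720434e-01,  5.74339838e-04]), 'contact_force': array([-0.37754297, -0.59509744,  0.36147837]), 'moment': array([ 0.01626494, -0.03579121, -0.03114401]), 'gripper_force': 0.0, 'grip_width': 0.08515687611385454}
```

View pics/scene0.png

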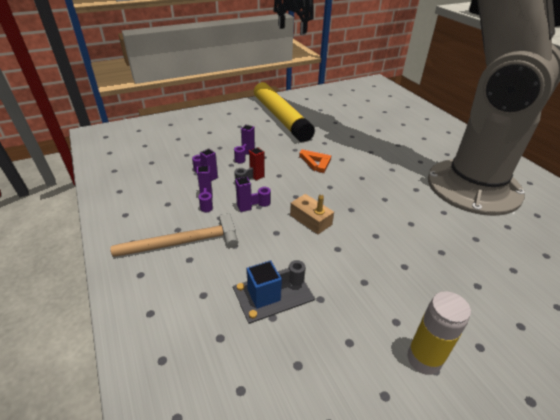

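View pics/top0.png

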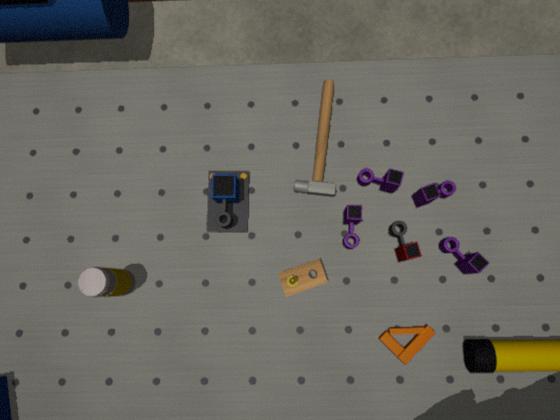

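The top view shows the rack at (303,277) with the pin at (293,281), the jamb post at (224,187) and its knuckle at (225,219). The red leaf's tube is at (407,252) and its dark knuckle at (399,229).

Look-alikes in the top view are the purple leaves at (393,180), (428,193), (353,215) and (470,260). I choose the only red one, at (407,252). The pin is the only brass item; the rack's other hole, at (313,274), is empty. I'll check this in a close crop.

```bash
cat > h.py <<'E'
import numpy as np, cv2
from bench import get_obs, grab_frame, camera_params, r
def proj(n,X):
    c=camera_params(n);p=c["R"]@np.array(X,float)+c["t"]
    return np.array([c["fx"]*p[0]/p[2]+c["cx"],c["fy"]*p[1]/p[2]+c["cy"]])
def ray(n,u,v):
    c=camera_params(n);d=c["R"].T@np.array([(u-c["cx"])/c["fx"],(v-c["cy"])/c["fy"],1])
    return -c["R"].T@c["t"],d/np.linalg.norm(d)
def plane(n,uv,z):
    o,d=ray(n,*uv);return o+d*(z-o[2])/d[2]
def two(a,b):
    A=[];B=[];
    for n,uv in(("scene",a),("top",b)):
        o,d=ray(n,*uv);P=np.eye(3)-np.outer(d,d);A.append(P);B.append(P@o)
    X=np.linalg.solve(sum(A),sum(B));return X
def crop(f,u,v,w,k):
    return cv2.resize(f[v-w:v+w,u-w:u+w],(k,k),interpolation=cv2.INTER_CUBIC)
E
python3 - <<'E'
from h import *
s=cv2.imread("pics/scene0.png");t=cv2.imread("pics/top0.png")
a=np.hstack([crop(t,225,205,33,264),crop(t,303,277,33,264),crop(t,404,240,33,264)])
b=np.hstack([crop(s,275,285,33,264),crop(s,312,210,33,264),crop(s,252,170,33,264)])
cv2.imwrite("pics/c1.png",np.vstack([a,b]))
t=t.astype(int);B,G,R=t[...,0],t[...,1],t[...,2]
def comp(m,name):
    n,l,st,c=cv2.connectedComponentsWithStats(m.astype(np.uint8))
    for i in range(1,n):
        if st[i,4]>25:
            cn,_=cv2.findContours((l==i).astype(np.uint8),0,2); print(name,c[i].round(1),st[i],np.round(cv2.minAreaRect(cn[0]),1) if 0 else cv2.minAreaRect(cn[0]))
comp((R>90)&(G<50)&(B<50),"red"); comp((B>80)&(R<40)&(G<90),"blue")
comp((R>150)&(G>90)&(B<110)&(R-B>60),"wood")
E
```

```text
red [406.9 253.3] [403 245  13  15  29] ((407.1600036621094, 252.88002014160156), (16.000003814697266, 7.600000858306885), 53.130104064941406)
blue [68.2  6.5] [  5   0  98  15 706] ((53.5, 7.0), (14.0, 97.0), 90.0)
blue [224.5 186.3] [212 174  24  24 131] ((223.5, 185.5), (23.0, 23.0), 90.0)
wood [326.7  99.4] [324  80   7  41  93] ((326.4384765625, 99.9923095703125), (3.5970072746276855, 40.0632209777832), 7.125016689300537)
wood [303.5 280.5] [280 264  47  32 641] ((302.8500061035156, 279.0500183105469), (20.87103271484375, 43.323204040527344), 71.56504821777344)
wood [410.1 339.7] [390 327  41  35 364] ((410.83026123046875, 344.3605041503906), (32.924903869628906, 39.941688537597656), 86.90594482421875)
wood [390.9 343.5] [381 333  22  22 183] ((391.50006103515625, 343.5000305175781), (22.62741470336914, 8.485280990600586), 45.0)
wood [525.8 358.3] [497 350  63  18 889] ((528.0, 358.5), (17.0, 62.0), 90.0)
```

View pics/c1.png

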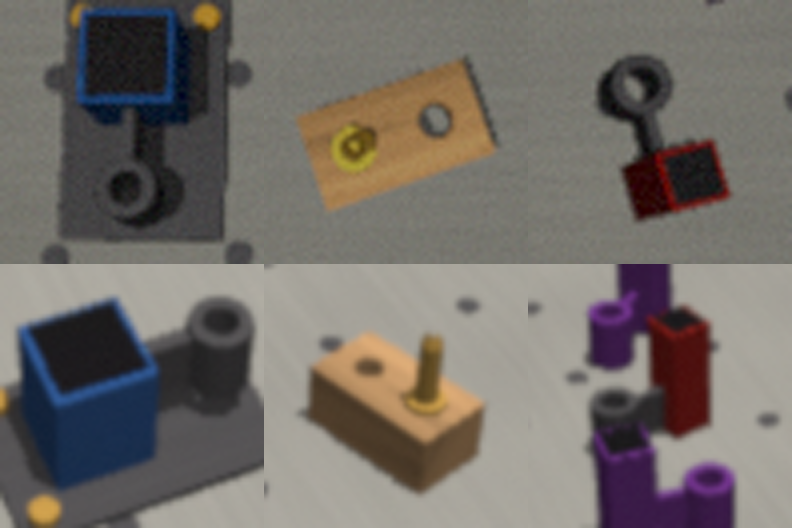

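The crops confirm it: a red tube with a dark knuckle (top 412,251 and 398,228), the brass pin in the rack (collar at 292,281), and the blue jamb with its knuckle mouth at (224,219).

```bash
python3 - <<'E'
from h import *
np.set_printoptions(precision=4,suppress=True)
D={"jk":((296.6,266.1),(223.6,218.5),.06),"post":((263.9,273.1),(224.1,185.9),.07),"collar":((319.1,210.6),(292.1,280.6),.044),
"tube":((256.6,151.1),(412.1,250.9),.08),"lk":((241.1,171.4),(397.9,227.9),.04)}
P={}
for k,(s,t,z) in D.items():
    P[k]=plane("top",t,z); print(k,"two",two(s,t),"top",P[k],"scene",plane("scene",s,z))
def pl(a,z): return plane("top",(a[0]+a[2]/4-.375,a[1]+a[3]/4-.375),z)
q=[pl((270,244,*c),.04) for c in((33,117),(201,58),(232,151),(67,210))];print("rack",np.mean(q,0),[np.linalg.norm(q[i]-q[i-1]) for i in range(4)]);e=q[0]-q[1]+q[3]-q[2]
e/=np.linalg.norm(e);print("pin from rack",np.mean(q,0)+.022*e, "rack yaw",np.degrees(np.arctan2(e[1],e[0]))-90, "other hole",pl((270,244,171,121),.04))
for a,b in(("post","jk"),("lk","tube")):
    d=P[b]-P[a];print(a,b,np.linalg.norm(d[:2]),np.degrees(np.arctan2(d[1],d[0])))
q=[pl((371,207,x-528,y),.08) for x,y in((658,160),(715,142),(730,195),(675,210))];print([np.linalg.norm(q[i]-q[i-1]) for i in range(4)],[np.degrees(np.arctan2(*(q[i]-q[i-1])[[1,0]])) for i in range(4)])
q=[pl((192,172,x,y),.07) for x,y in((82,10),(177,10),(181,105),(80,106))];print([np.linalg.norm(q[i]-q[i-1]) for i in range(4)],[np.degrees(np.arctan2(*(q[i]-q[i-1])[[1,0]])) for i in range(4)])
from scipy.spatial.transform import Rotation as Ro
print(Ro.from_rotvec(get_obs()["orientation"]).as_matrix())
E
```

```text
jk two [0.579  0.1015 0.0579] top [0.5795 0.1006 0.06  ] scene [0.579  0.1038 0.06  ]
post two [0.6448 0.0993 0.0674] top [0.6454 0.0982 0.07  ] scene [0.6445 0.1023 0.07  ]
collar two [ 0.4509 -0.0358  0.0429] top [ 0.4519 -0.0365  0.044 ] scene [ 0.4507 -0.0341  0.044 ]
tube two [ 0.5037 -0.2704  0.0784] top [ 0.5045 -0.2705  0.08  ] scene [ 0.5039 -0.2672  0.08  ]
lk two [ 0.554  -0.2547  0.0397] top [ 0.5551 -0.2553  0.04  ] scene [ 0.5533 -0.2533  0.04  ]
rack [ 0.4587 -0.0586  0.04  ] [np.float64(0.04966966999105036), np.float64(0.09081921713672332), np.float64(0.04924158216777964), np.float64(0.08856288016649963)]
pin from rack [ 0.4517 -0.0377  0.04  ] rack yaw 18.348877729062437 other hole [ 0.4648 -0.0779  0.04  ]
post jk 0.06595055282180957 177.8877857766283
lk tube 0.05283149621789967 -163.2609974734881
[np.float64(0.025227484059518673), np.float64(0.02909023805220593), np.float64(0.02638164297494862), np.float64(0.027556584297255906)] [np.float64(15.251701317669658), np.float64(-73.61457777487415), np.float64(-168.07984244880214), np.float64(104.14134162566923)]
[np.float64(0.05034554910364982), np.float64(0.04912180915110001), np.float64(0.04980578841536239), np.float64(0.05174069732776308)] [np.float64(-0.7223142474501562), np.float64(-91.55860861159631), np.float64(-177.70229947071647), np.float64(89.15805768408933)]
[[ 0.9411  0.338  -0.0006]
 [ 0.338  -0.9411  0.0014]
 [-0.0001 -0.0016 -1.    ]]
```

```bash
python3 -m jog '[{"x":0.45,"y":0.6,"rz":-0.25,"jaw":0},{"x":0.45,"y":0.7,"rz":-0.25,"jaw":0},{"x":0.45,"y":0.7,"rz":-0.25,"jaw":0},{"x":0.45,"y":0.7,"rz":-0.25,"jaw":0},{"x":0.45,"y":0.7,"rz":-0.25,"jaw":0},{"x":0.45,"y":0.7,"rz":-0.25,"jaw":0},{"x":0.45,"y":0.7,"rz":-0.25,"jaw":0},{"x":0.45,"y":0.7,"rz":-0.25,"jaw":0}]' 40
python3 -m jog '[{"y":0.7,"z":-0.2,"jaw":0},{"y":0.7,"z":-0.2,"jaw":0},{"y":0.7,"z":-0.2,"jaw":0},{"y":0.7,"z":-0.2,"jaw":0},{"y":0.7,"z":-0.2,"jaw":0},{"y":0.5,"jaw":0},{"y":0.2,"jaw":0},{"jaw":0}]'
```

```text
validation failed for argument at $[0]...
validation failed for argument at $[0]...
```

```bash
python3 -m jog '[{"rx":0,"ry":0,"rz":-0.25,"x":0.45,"y":0.6,"z":0,"jaw":0},{"rx":0,"ry":0,"rz":-0.25,"x":0.45,"y":0.7,"z":0,"jaw":0},{"rx":0,"ry":0,"rz":-0.25,"x":0.45,"y":0.7,"z":0,"jaw":0},{"rx":0,"ry":0,"rz":-0.25,"x":0.45,"y":0.7,"z":0,"jaw":0},{"rx":0,"ry":0,"rz":-0.25,"x":0.45,"y":0.7,"z":0,"jaw":0},{"rx":0,"ry":0,"rz":-0.25,"x":0.45,"y":0.7,"z":0,"jaw":0},{"rx":0,"ry":0,"rz":-0.25,"x":0.45,"y":0.7,"z":0,"jaw":0},{"rx":0,"ry":0,"rz":-0.25,"x":0.45,"y":0.7,"z":0,"jaw":0}]' 40
```

```text
clock: 1.1
tcp_pos: [0.4446, -0.3037, 0.2311]
orientation: [-3.141, 0.009, 0.001]
contact_force: [0.7, 0.2, -0.5]
grip_width: 0.0429
gripper_force: 0.0
```

```bash
python3 -m jog '[{"rx":0,"ry":0,"rz":-0.15,"x":0.1,"y":0.7,"z":-0.2,"jaw":0},{"rx":0,"ry":0,"rz":0,"x":0.02,"y":0.7,"z":-0.2,"jaw":0},{"rx":0,"ry":0,"rz":0,"x":0,"y":0.7,"z":-0.2,"jaw":0},{"rx":0,"ry":0,"rz":0,"x":0,"y":0.7,"z":-0.2,"jaw":0},{"rx":0,"ry":0,"rz":0,"x":0,"y":0.7,"z":-0.2,"jaw":0},{"rx":0,"ry":0,"rz":0,"x":0,"y":0.6,"z":-0.2,"jaw":0},{"rx":0,"ry":0,"rz":0,"x":0,"y":0.35,"z":-0.2,"jaw":0},{"rx":0,"ry":0,"rz":0,"x":0,"y":0,"z":-0.2,"jaw":0}]'
python3 - <<'E'
from h import *
o=get_obs();print(o["tcp_pos"],o["orientation"])
s=grab_frame("scene")[:,:,::-1];t=grab_frame("top")[:,:,::-1];cv2.imwrite("pics/s1.png",s);cv2.imwrite("pics/t1.png",t)
cv2.imwrite("pics/c2.png",np.hstack([crop(s,318,195,40,400),crop(t,300,270,40,400)]))
E
```

```text
clock: 2.1
tcp_pos: [0.4513, -0.0368, 0.1348]
orientation: [-3.141, 0.043, 0.0]
contact_force: [0.0, -1.1, 0.3]
grip_width: 0.0427
gripper_force: 0.0
[ 0.45127925 -0.03683174  0.13478318] [-3.14095694e+00  4.25284619e-02  1.01817108e-04]
```

View pics/c2.png

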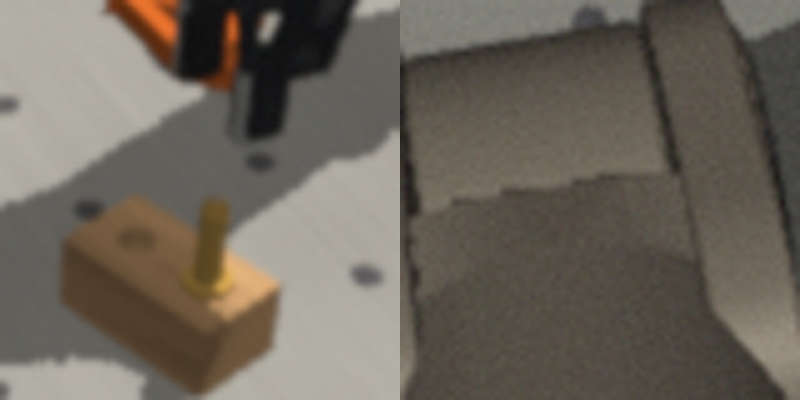

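The gripper hovers above the pin: fingers at crop (255,110), pin tip at (213,205), and the pin is clear below. Next I descend and grip.

```bash
python3 -m jog '[{"rx":0,"ry":0,"rz":0,"x":0,"y":0,"z":-0.3,"jaw":0},{"rx":0,"ry":0,"rz":0,"x":0,"y":0,"z":-0.3,"jaw":0},{"rx":0,"ry":0,"rz":0,"x":0,"y":0,"z":-0.3,"jaw":0},{"rx":0,"ry":0,"rz":0,"x":0,"y":0,"z":-0.3,"jaw":0},{"rx":0,"ry":0,"rz":0,"x":0,"y":0,"z":-0.2,"jaw":0},{"rx":0,"ry":0,"rz":0,"x":0,"y":0,"z":0,"jaw":-0.4},{"rx":0,"ry":0,"rz":0,"x":0,"y":0,"z":0,"jaw":-0.75},{"rx":0,"ry":0,"rz":0,"x":0,"y":0,"z":0,"jaw":-1}]' 40
python3 -m jog '[{"rx":0,"ry":0,"rz":0,"x":0,"y":0,"z":0,"jaw":-1},{"rx":0,"ry":0,"rz":0,"x":0,"y":0,"z":0,"jaw":-1},{"rx":0,"ry":0,"rz":0,"x":0,"y":0,"z":0,"jaw":-1},{"rx":0,"ry":0,"rz":0,"x":0,"y":0,"z":0,"jaw":-1}]'
```

```text
clock: 3.2
tcp_pos: [0.4517, -0.038, 0.0518]
orientation: [-3.141, 0.047, -0.002]
contact_force: [0.1, 1.5, -1.0]
grip_width: 0.0114
gripper_force: 38.9
clock: 3.7
tcp_pos: [0.4517, -0.0381, 0.0516]
orientation: [-3.141, 0.048, -0.001]
contact_force: [-1.2, 3.1, 5.1]
grip_width: 0.0117
gripper_force: 39.6
```

```bash
python3 -m jog '[{"rx":0,"ry":0,"rz":0,"x":0,"y":0,"z":0.2,"jaw":-1},{"rx":0,"ry":0,"rz":0,"x":0,"y":0,"z":0.35,"jaw":-1},{"rx":0,"ry":0,"rz":0,"x":0,"y":0,"z":0.4,"jaw":-1},{"rx":0,"ry":0,"rz":0,"x":0.2,"y":0.2,"z":0.3,"jaw":-1},{"rx":0,"ry":0,"rz":0,"x":0.4,"y":0.4,"z":0,"jaw":-1},{"rx":0,"ry":0,"rz":0,"x":0.5,"y":0.5,"z":0,"jaw":-1},{"rx":0,"ry":0,"rz":0,"x":0.5,"y":0.5,"z":0,"jaw":-1},{"rx":0,"ry":0,"rz":0,"x":0.3,"y":0.4,"z":0,"jaw":-1}]'
python3 -m jog '[{"rx":0,"ry":0,"rz":0,"x":0.2,"y":0.3,"z":0,"jaw":-1},{"rx":0,"ry":0,"rz":0,"x":0,"y":0,"z":0,"jaw":-1},{"rx":0,"ry":0,"rz":0,"x":0,"y":0,"z":0,"jaw":-1}]'
python3 - <<'E'
from h import *
o=get_obs();p=o["tcp_pos"];print(p,o["orientation"])
s=grab_frame("scene")[:,:,::-1];t=grab_frame("top")[:,:,::-1];cv2.imwrite("pics/s2.png",s);cv2.imwrite("pics/t2.png",t)
cv2.imwrite("pics/c3.png",np.hstack([crop(s,285,260,40,400),crop(t,224,205,40,400)]))
c=p-[0,0,.0116];print("expect collar",proj("scene",c),"foot end",proj("scene",c-[0,0,.03]),"mouth",proj("scene",[.5795,.101,.06]))
E
```

```text
clock: 4.7
tcp_pos: [0.5665, 0.0824, 0.1268]
orientation: [3.141, -0.048, 0.001]
contact_force: [-0.4, -1.0, -1.1]
grip_width: 0.0118
gripper_force: 39.0
clock: 5.08
tcp_pos: [0.5765, 0.0982, 0.1261]
orientation: [3.14, -0.05, -0.002]
contact_force: [-0.2, -0.6, -0.3]
grip_width: 0.0114
gripper_force: 39.0
[0.57651152 0.09818594 0.12611132] [ 3.13987304e+00 -4.95249666e-02 -1.91522898e-03]
expect collar [297.93227046 242.96845911] foot end [297.08796172 254.58368785] mouth [295.69421753 265.1367712 ]
```

View pics/c3.png

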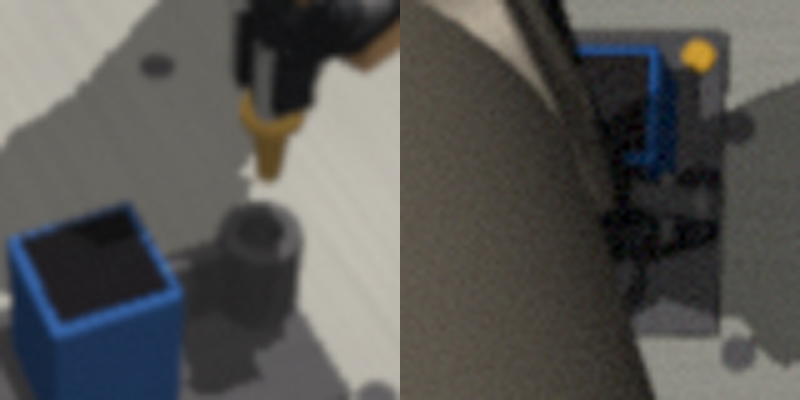

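The crop shows the pin held upright with its foot at (266,178) and the mouth centre at about (260,232). The grasp agrees with the prediction to under 1 px. I'll shift 2.5 to 3 mm and descend gently while watching the force.

```bash
python3 -m jog '[{"rx":0,"ry":0,"rz":0,"x":0.042,"y":0.047,"z":0,"jaw":-1},{"rx":0,"ry":0,"rz":0,"x":0,"y":0,"z":-0.15,"jaw":-1},{"rx":0,"ry":0,"rz":0,"x":0,"y":0,"z":-0.15,"jaw":-1},{"rx":0,"ry":0,"rz":0,"x":0,"y":0,"z":-0.1,"jaw":-1},{"rx":0,"ry":0,"rz":0,"x":0,"y":0,"z":-0.1,"jaw":-1},{"rx":0,"ry":0,"rz":0,"x":0,"y":0,"z":0,"jaw":-1}]'
python3 -m jog '[{"rx":0,"ry":0,"rz":0,"x":0,"y":0,"z":-0.05,"jaw":-1},{"rx":0,"ry":0,"rz":0,"x":0,"y":0,"z":-0.05,"jaw":-1},{"rx":0,"ry":0,"rz":0,"x":0,"y":0,"z":-0.05,"jaw":-1},{"rx":0,"ry":0,"rz":0,"x":0,"y":0,"z":0,"jaw":-1}]'
```

```text
clock: 5.92
tcp_pos: [0.5795, 0.1024, 0.0957]
orientation: [3.141, -0.048, -0.002]
contact_force: [0.5, 0.4, 0.1]
grip_width: 0.0118
gripper_force: 39.0
clock: 6.42
tcp_pos: [0.5797, 0.1025, 0.087]
orientation: [3.141, -0.048, -0.001]
contact_force: [0.4, -0.4, -0.7]
grip_width: 0.0117
gripper_force: 39.0
```

```bash
python3 -m jog '[{"rx":0,"ry":0,"rz":0,"x":0,"y":0,"z":-0.05,"jaw":-1},{"rx":0,"ry":0,"rz":0,"x":0,"y":0,"z":-0.05,"jaw":-1},{"rx":0,"ry":0,"rz":0,"x":0,"y":0,"z":0,"jaw":-1}]'
python3 -m jog '[{"rx":0,"ry":0,"rz":0,"x":0,"y":0,"z":-0.04,"jaw":-1},{"rx":0,"ry":0,"rz":0,"x":0,"y":0,"z":-0.04,"jaw":-1},{"rx":0,"ry":0,"rz":0,"x":0,"y":0,"z":0,"jaw":-1}]'
```

```text
clock: 6.8
tcp_pos: [0.5796, 0.1025, 0.081]
orientation: [3.141, -0.048, -0.001]
contact_force: [-0.9, -0.4, -1.0]
grip_width: 0.0119
gripper_force: 39.0
clock: 7.18
tcp_pos: [0.5797, 0.1025, 0.0763]
orientation: [3.141, -0.048, -0.001]
contact_force: [0.5, -1.3, -1.0]
grip_width: 0.0118
gripper_force: 39.0
```

```bash
python3 -m jog '[{"rx":0,"ry":0,"rz":0,"x":0,"y":0,"z":-0.04,"jaw":-1},{"rx":0,"ry":0,"rz":0,"x":0,"y":0,"z":0,"jaw":-1},{"rx":0,"ry":0,"rz":0,"x":0,"y":0,"z":-0.03,"jaw":-1},{"rx":0,"ry":0,"rz":0,"x":0,"y":0,"z":0,"jaw":-1}]'
python3 -c "
from h import *
for i in range(3): grab_frame('scene'); print(get_obs()['contact_force'])"
```

```text
clock: 7.68
tcp_pos: [0.5798, 0.1025, 0.0722]
orientation: [3.141, -0.048, -0.0]
contact_force: [-0.4, -0.5, -1.2]
grip_width: 0.0119
gripper_force: 39.0
[ 0.21118383  0.66461768 -1.28659263]
[ 0.60782526 -0.32137506 -1.14812936]
[1.15332207 0.2141565  0.23998084]
```

```bash
python3 -m jog '[{"rx":0,"ry":0,"rz":0,"x":0,"y":0,"z":-0.02,"jaw":-1},{"rx":0,"ry":0,"rz":0,"x":0,"y":0,"z":-0.02,"jaw":-1},{"rx":0,"ry":0,"rz":0,"x":0,"y":0,"z":0,"jaw":-1}]'
```

```text
clock: 8.2
tcp_pos: [0.5801, 0.1026, 0.0715]
orientation: [3.141, -0.048, 0.001]
contact_force: [-4.7, -1.0, 14.0]
grip_width: 0.0115
gripper_force: 40.5
```

Seated: z is blocked with 14 N upward. Release and retreat straight up.

```bash
python3 -m jog '[{"rx":0,"ry":0,"rz":0,"x":0,"y":0,"z":0.02,"jaw":-1},{"rx":0,"ry":0,"rz":0,"x":0,"y":0,"z":0,"jaw":-0.6},{"rx":0,"ry":0,"rz":0,"x":0,"y":0,"z":0,"jaw":0},{"rx":0,"ry":0,"rz":0,"x":0,"y":0,"z":0,"jaw":0.4},{"rx":0,"ry":0,"rz":0,"x":0,"y":0,"z":0.2,"jaw":0.5},{"rx":0,"ry":0,"rz":0,"x":0,"y":0,"z":0.5,"jaw":0.5},{"rx":0,"ry":0,"rz":0,"x":0,"y":0,"z":0.7,"jaw":0.5},{"rx":0,"ry":0,"rz":0,"x":0,"y":0,"z":0.6,"jaw":0.5}]'
python3 -m jog '[{"rx":0,"ry":0,"rz":0.2,"x":0,"y":-0.4,"z":0.3,"jaw":0.5},{"rx":0,"ry":0,"rz":0.2,"x":-0.2,"y":-0.7,"z":0,"jaw":0.5},{"rx":0,"ry":0,"rz":0.2,"x":-0.2,"y":-0.8,"z":0,"jaw":0.5},{"rx":0,"ry":0,"rz":0.2,"x":-0.2,"y":-0.8,"z":0,"jaw":0.5},{"rx":0,"ry":0,"rz":0.2,"x":-0.2,"y":-0.8,"z":0,"jaw":0.5},{"rx":0,"ry":0,"rz":0.2,"x":-0.2,"y":-0.8,"z":0,"jaw":0.5},{"rx":0,"ry":0,"rz":0.2,"x":-0.2,"y":-0.8,"z":0,"jaw":0.5},{"rx":0,"ry":0,"rz":0.2,"x":-0.2,"y":-0.7,"z":0,"jaw":0.5}]'
python3 - <<'E'
from h import *
s=grab_frame("scene")[:,:,::-1];t=grab_frame("top")[:,:,::-1];cv2.imwrite("pics/s3.png",s);cv2.imwrite("pics/t3.png",t)
cv2.imwrite("pics/c4.png",np.vstack([np.hstack([crop(s,285,260,35,280),crop(t,224,205,35,280)]),np.hstack([crop(s,252,165,35,280),crop(t,404,240,35,280)])]))
E
```

```text
clock: 9.2
tcp_pos: [0.5801, 0.1027, 0.1935]
orientation: [-3.141, 0.048, -0.002]
contact_force: [1.0, 0.1, 0.0]
grip_width: 0.0639
gripper_force: 0.0
clock: 10.2
tcp_pos: [0.4954, -0.2474, 0.2101]
orientation: [3.116, 0.39, 0.002]
contact_force: [0.8, 0.4, -0.4]
grip_width: 0.064
gripper_force: 0.0
```

View pics/c4.png

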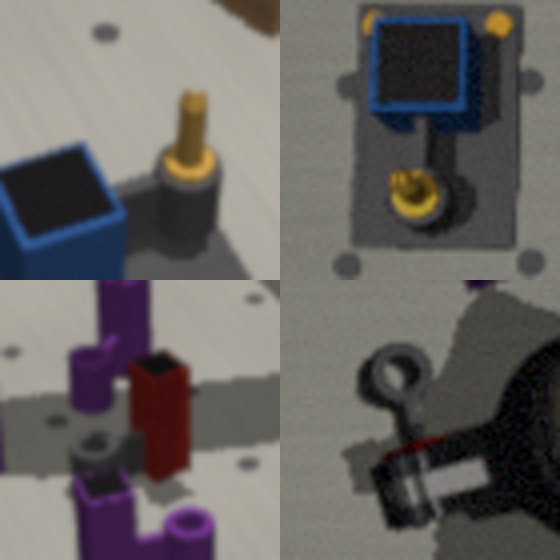

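The pin stands upright, collar flush on the knuckle mouth (188,165 in crop 1). The red leaf is undisturbed. Moving above the tube.

```bash
python3 -m jog '[{"rx":0,"ry":0,"rz":0.17,"x":0.13,"y":-0.36,"z":-0.3,"jaw":0.5},{"rx":0,"ry":0,"rz":0,"x":0,"y":0,"z":-0.6,"jaw":0.5},{"rx":0,"ry":0,"rz":0,"x":0,"y":0,"z":-0.5,"jaw":0.5},{"rx":0,"ry":0,"rz":0,"x":0,"y":0,"z":0,"jaw":0.5},{"rx":0,"ry":0,"rz":0,"x":0,"y":0,"z":0,"jaw":0.5}]' 60
python3 - <<'E'
from h import *
s=grab_frame("scene")[:,:,::-1];t=grab_frame("top")[:,:,::-1];cv2.imwrite("pics/s4.png",s);cv2.imwrite("pics/t4.png",t)
cv2.imwrite("pics/c5.png",np.hstack([crop(s,255,150,40,400),crop(t,404,240,40,400)]))
p=get_obs()["tcp_pos"];print("expected tube top px scene",proj("scene",[p[0],p[1],.08]),"tcp",proj("scene",p))
E
```

```text
clock: 10.92
tcp_pos: [0.5047, -0.267, 0.1266]
orientation: [3.11, 0.436, 0.003]
contact_force: [-0.0, -0.2, -0.4]
grip_width: 0.0639
gripper_force: 0.0
expected tube top px scene [256.2473529  151.15860054] tcp [255.88741393 134.75292342]
```

View pics/c5.png

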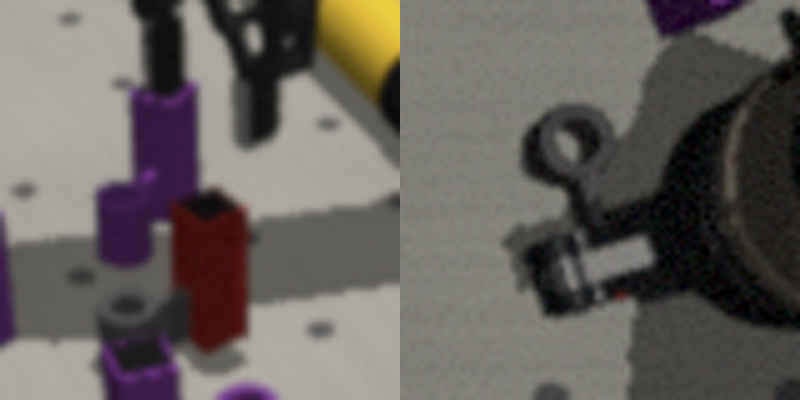

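The red tube top centre at crop (210,205) lies midway between the two fingers at (165,60) and (255,110), matching the prediction. Descend and grip.

```bash
python3 -m jog '[{"rx":0,"ry":0,"rz":0,"x":0,"y":-0.02,"z":-0.3,"jaw":0.5},{"rx":0,"ry":0,"rz":0,"x":0,"y":0,"z":-0.4,"jaw":0.5},{"rx":0,"ry":0,"rz":0,"x":0,"y":0,"z":-0.4,"jaw":0.5},{"rx":0,"ry":0,"rz":0,"x":0,"y":0,"z":-0.22,"jaw":0.5},{"rx":0,"ry":0,"rz":0,"x":0,"y":0,"z":0,"jaw":0.2},{"rx":0,"ry":0,"rz":0,"x":0,"y":0,"z":0,"jaw":0},{"rx":0,"ry":0,"rz":0,"x":0,"y":0,"z":0,"jaw":-0.2},{"rx":0,"ry":0,"rz":0,"x":0,"y":0,"z":0,"jaw":-0.4}]'
python3 -m jog '[{"rx":0,"ry":0,"rz":0,"x":0,"y":0,"z":0,"jaw":-1},{"rx":0,"ry":0,"rz":0,"x":0,"y":0,"z":0,"jaw":-1},{"rx":0,"ry":0,"rz":0,"x":0,"y":0,"z":0,"jaw":-1},{"rx":0,"ry":0,"rz":0,"x":0,"y":0,"z":0,"jaw":-1}]' 80
```

```text
clock: 12.02
tcp_pos: [0.5046, -0.269, 0.047]
orientation: [3.11, 0.435, 0.003]
contact_force: [-0.7, -1.3, 4.5]
grip_width: 0.0295
gripper_force: 58.3
clock: 12.52
tcp_pos: [0.5046, -0.269, 0.0471]
orientation: [3.11, 0.435, 0.003]
contact_force: [-0.9, -1.4, 5.7]
grip_width: 0.0293
gripper_force: 77.1
```

```bash
python3 -m jog '[{"rx":0,"ry":0,"rz":0,"x":0,"y":0,"z":0.2,"jaw":-1},{"rx":0,"ry":0,"rz":0,"x":0,"y":0,"z":0.5,"jaw":-1},{"rx":0,"ry":0,"rz":0,"x":0,"y":0,"z":0.6,"jaw":-1},{"rx":0,"ry":0,"rz":0,"x":0,"y":0,"z":0.6,"jaw":-1},{"rx":0,"ry":0,"rz":0,"x":0,"y":0.2,"z":0.6,"jaw":-1},{"rx":0,"ry":0,"rz":-0.2,"x":0.05,"y":0.5,"z":0,"jaw":-1},{"rx":0,"ry":0,"rz":-0.3,"x":0.05,"y":0.6,"z":0,"jaw":-1},{"rx":0,"ry":0,"rz":-0.3,"x":0.05,"y":0.7,"z":0,"jaw":-1}]'
python3 -m jog '[{"rx":0,"ry":0,"rz":-0.3,"x":0.05,"y":0.7,"z":0,"jaw":-1},{"rx":0,"ry":0,"rz":-0.3,"x":0.05,"y":0.7,"z":0,"jaw":-1},{"rx":0,"ry":0,"rz":-0.2,"x":0.05,"y":0.7,"z":0,"jaw":-1},{"rx":0,"ry":0,"rz":-0.1,"x":0.05,"y":0.7,"z":0,"jaw":-1},{"rx":0,"ry":0,"rz":0,"x":0,"y":0.6,"z":0,"jaw":-1},{"rx":0,"ry":0,"rz":0,"x":0,"y":0.3,"z":0,"jaw":-1},{"rx":0,"ry":0,"rz":0,"x":0,"y":0,"z":0,"jaw":-1},{"rx":0,"ry":0,"rz":0,"x":0,"y":0,"z":0,"jaw":-1}]'
python3 - <<'E'
from h import *
s=grab_frame("scene")[:,:,::-1];t=grab_frame("top")[:,:,::-1];cv2.imwrite("pics/s5.png",s);cv2.imwrite("pics/t5.png",t)
cv2.imwrite("pics/c6.png",np.hstack([crop(s,290,240,40,400),crop(t,225,220,40,400)]))
t3=cv2.imread("pics/t3.png")[...].astype(int)
# jamb yaw from foot-plate edges (z=.006): rows 175..230
g=cv2.cvtColor(t3.astype(np.uint8),6).astype(float); g=cv2.GaussianBlur(g,(0,0),.8); gx=np.diff(g,axis=1)
for lo,hi,sg in((203,213,-1),(243,254,1)):
    P=[]
    for v in range(178,230):
        w=np.clip(sg*gx[v,lo:hi],0,None); k=w.argmax(); ks=np.arange(max(k-1,0),min(k+2,len(w)))
        if w[k]>8: P.append(plane("top",(lo+.5+(w[ks]*ks).sum()/w[ks].sum(),v),.006)[:2])
    P=np.array(P); l=cv2.fitLine(P.astype(np.float32),cv2.DIST_HUBER,0,1e-4,1e-5).ravel(); print(len(P),"yaw",np.degrees(np.arctan(l[1]/l[0])),"y at x=.58",l[3]+(0.58-l[2])*l[1]/l[0])
E
```

```text
clock: 13.52
tcp_pos: [0.5116, -0.1474, 0.1959]
orientation: [-3.134, -0.213, 0.002]
contact_force: [0.9, 0.4, -2.8]
grip_width: 0.0289
gripper_force: 78.4
clock: 14.52
tcp_pos: [0.5246, 0.0716, 0.1957]
orientation: [3.14, -0.032, -0.001]
contact_force: [0.8, -1.0, -3.6]
grip_width: 0.0295
gripper_force: 78.5
52 yaw -1.3625183 y at x=.58 0.14691219
52 yaw -2.2953215 y at x=.58 0.056461956
```

View pics/c6.png

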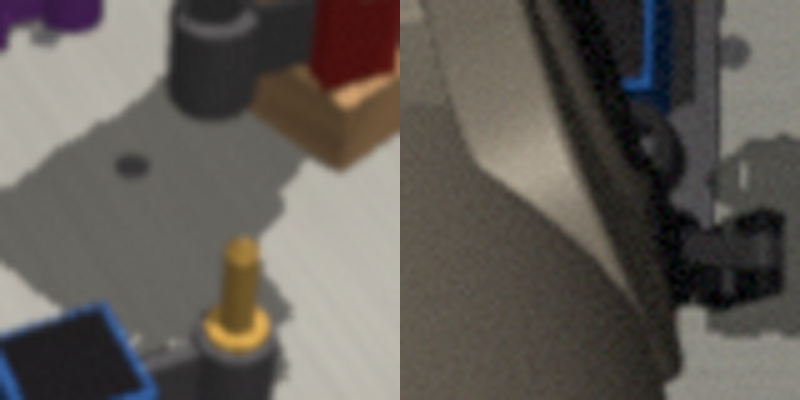

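The leaf hangs upright at crop (210,60) and the pin stands at (240,290). The jamb's yaw is 178.2°. Next I go to a low hover just above the pin tip.

```bash
python3 -m jog '[{"rx":0,"ry":0,"rz":-0.06,"x":0.057,"y":0.25,"z":0,"jaw":-1},{"rx":0,"ry":0,"rz":0,"x":0,"y":0.29,"z":0,"jaw":-1},{"rx":0,"ry":0,"rz":0,"x":0,"y":0,"z":-0.25,"jaw":-1},{"rx":0,"ry":0,"rz":0,"x":0,"y":0,"z":-0.22,"jaw":-1},{"rx":0,"ry":0,"rz":0,"x":0,"y":0,"z":0,"jaw":-1},{"rx":0,"ry":0,"rz":0,"x":0,"y":0,"z":0,"jaw":-1}]'
python3 - <<'E'
from h import *
o=get_obs();p=o["tcp_pos"];print(p,o["orientation"])
s=grab_frame("scene")[:,:,::-1];t=grab_frame("top")[:,:,::-1];cv2.imwrite("pics/s6.png",s);cv2.imwrite("pics/t6.png",t)
cv2.imwrite("pics/c7.png",np.hstack([crop(s,300,245,40,400),crop(t,225,205,40,400)]))
y=np.radians(178.2); k=p[:2]+.052*np.array([-np.cos(y),-np.sin(y)]); z=p[2]-.0471
print("hole est",k,z)
for nm,X in(("mouthbot",[*k,z]),("mouthtop",[*k,z+.04]),("collarbot",[.58,.1025,.06]),("tip",[.58,.1025,.11])):
    print(nm,(proj("scene",X)-[260,205]+.4)*5,(proj("top",X)-[185,165]+.4)*5+[400,0])
E
```

```text
clock: 15.38
tcp_pos: [0.5281, 0.1057, 0.1675]
orientation: [3.141, -0.046, -0.0]
contact_force: [0.1, 0.3, -3.2]
grip_width: 0.0292
gripper_force: 78.6
[0.52813946 0.10565489 0.16753611] [ 3.14098138e+00 -4.60257510e-02 -4.92176729e-04]
hole est [0.5801138  0.10402154] 0.12043611330575513
mouthbot [191.05047696 193.66785525] [560.40803682 244.0915251 ]
mouthtop [197.12734321 109.80445464] [540.83125215 226.0857361 ]
collarbot [181.11189825 305.87813612] [590.42935061 268.49543671]
tip [187.85865025 211.58321466] [569.12583072 248.71558688]
```

View pics/c7.png

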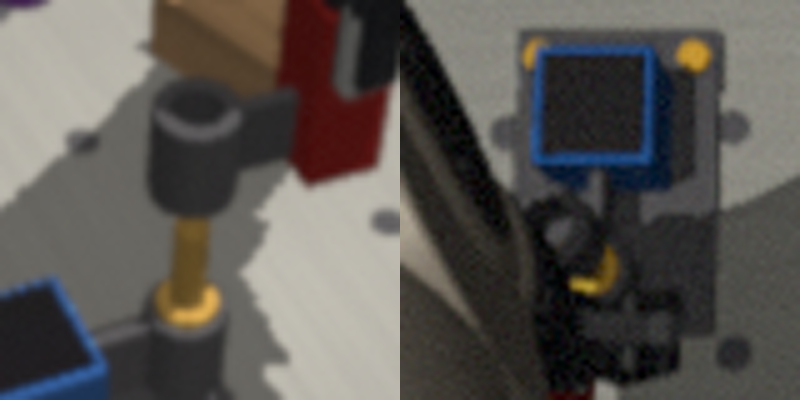

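The crop shows the leaf ring at (197,108), as predicted, and the pin at about (190,250), roughly 1 px right of its expected column. The top view hints at a y offset, so I'll read it numerically.

```bash
python3 - <<'E'
import cv2,numpy as np
for f in ("t6",):
    t=cv2.imread(f"pics/{f}.png").astype(int)
    print("cols",list(range(204,236)))
    for v in range(196,226): print(v," ".join("%3d"%x+("*" if t[v,206+i,2]-t[v,206+i,0]>30 else " ") for i,x in enumerate(t[v,206:236].mean(1).astype(int))))
E
```

```text
cols [204, 205, 206, 207, 208, 209, 210, 211, 212, 213, 214, 215, 216, 217, 218, 219, 220, 221, 222, 223, 224, 225, 226, 227, 228, 229, 230, 231, 232, 233, 234, 235]
196 132  100   81   74   75   81   83   65   62   64   70   75   69   74   75   80   74   73   77   71   75   76   70   78   78   78   80   86   75   45 
197 135  108   82   70   76   73   75   69   65   71   71   70   70   72   72   73   64   67   70   65   67   67   66   67   66   64   65   70   66   36 
198 137  112   83   71   78   65   55   35   28   33   33   25   38   31   30   35   39   43   52   37   40   27   33   41   38   36   32   35   34   23 
199 137  116   88   73   76   78   68   52   32   30   30   26   25   23   29   36   40   56   64   48   31   29   24   22   26   29   39   35   30   25 
200 137  113   82   74   76   80   79   68   51   34   25   25   30   35   28   28   47   71   78   56   32   33   29   31   30   30   32   26   31   27 
201 128  104   83   72   76   74   78   76   61   54   52   38   34   31   30   33   49   75   84   51   28   25   20   28   24   31   31   28   36   22 
202 103   
[... 2984 characters left out ...]
  82* 102* 106* 101*  95*  77*  67*  75*  60*  46   38   30   28   25   39   36   42 
222  36   32   43   53   49   47   23   18   20   14   10    2   14   76* 101* 111* 125* 122*  89*  74*  65*  54   44   36   26   20   27   35   35   40 
223  38   33   32   52   43   35   26   14   29   22    8   11   12   26   33*  41*  80*  80*  66*  61*  47   42   41   24   25   32   15   25   28   26 
224  35   31   32   44   43   36   16   13   30   15   11   13    5   22    6   10   28   31   33   39   39   39   30   26   42   39   27   22   15   26 
225  39   38   37   38   37   35   19   20   26   11   13   14    0   22    1   14    4    6   18   27   32   24   19   30   50   40   27   17   22   17
```

Numerically, the top-view ring centre of about (213.5,210.5) matches the prediction (213.2,210.2). Both cameras put the leaf hole within about 1 mm of the pin, so I lower it carefully.

```bash
python3 -m jog '[{"rx":0,"ry":0,"rz":0,"x":0.01,"y":0,"z":-0.1,"jaw":-1},{"rx":0,"ry":0,"rz":0,"x":0,"y":0,"z":-0.1,"jaw":-1},{"rx":0,"ry":0,"rz":0,"x":0,"y":0,"z":-0.1,"jaw":-1},{"rx":0,"ry":0,"rz":0,"x":0,"y":0,"z":0,"jaw":-1}]'
python3 -m jog '[{"rx":0,"ry":0,"rz":0,"x":0,"y":0,"z":-0.08,"jaw":-1},{"rx":0,"ry":0,"rz":0,"x":0,"y":0,"z":-0.08,"jaw":-1},{"rx":0,"ry":0,"rz":0,"x":0,"y":0,"z":0,"jaw":-1}]'
```

```text
clock: 15.98
tcp_pos: [0.5282, 0.106, 0.149]
orientation: [3.141, -0.045, -0.002]
contact_force: [0.3, -0.4, -3.2]
grip_width: 0.0292
gripper_force: 78.6
clock: 16.35
tcp_pos: [0.5284, 0.106, 0.1396]
orientation: [3.141, -0.045, -0.001]
contact_force: [-0.3, -0.1, -4.1]
grip_width: 0.0291
gripper_force: 78.6
```

```bash
python3 -m jog '[{"rx":0,"ry":0,"rz":0,"x":0,"y":0,"z":-0.1,"jaw":-1},{"rx":0,"ry":0,"rz":0,"x":0,"y":0,"z":-0.1,"jaw":-1},{"rx":0,"ry":0,"rz":0,"x":0,"y":0,"z":-0.1,"jaw":-1},{"rx":0,"ry":0,"rz":0,"x":0,"y":0,"z":0,"jaw":-1},{"rx":0,"ry":0,"rz":0,"x":0,"y":0,"z":0,"jaw":-1}]'
python3 - <<'E'
from h import *
o=get_obs();p=o["tcp_pos"];print(p,o["orientation"],o["contact_force"])
s=grab_frame("scene")[:,:,::-1];t=grab_frame("top")[:,:,::-1];cv2.imwrite("pics/s7.png",s);cv2.imwrite("pics/t7.png",t)
cv2.imwrite("pics/c8.png",np.hstack([crop(s,290,255,40,400),crop(t,222,205,40,400)]))
y=np.radians(178.2); k=p[:2]+.052*np.array([-np.cos(y),-np.sin(y)]); z=p[2]-.0471
for nm,X in(("mouthbot",[*k,z]),("mouthtop",[*k,z+.04]),("collartop",[.58,.1035,.064])):
    print(nm,k,z,(proj("scene",X)-[250,215]+.4)*5,(proj("top",X)-[182,165]+.4)*5+[400,0])
E
```

```text
clock: 16.98
tcp_pos: [0.5288, 0.1062, 0.1222]
orientation: [-3.141, 0.045, -0.0]
contact_force: [-0.1, -0.0, -3.3]
grip_width: 0.0291
gripper_force: 78.5
[0.52881378 0.10618123 0.12217991] [-3.14122224e+00  4.50678167e-02 -2.79568188e-04] [-0.08360405 -0.02902389 -3.27948819]
mouthbot [0.58078812 0.10454787] 0.07507990846013098 [233.71965581 232.81715493] [594.20371066 260.9417401 ]
mouthtop [0.58078812 0.10454787] 0.07507990846013098 [239.25650083 155.94549373] [576.5409194  244.67597238]
collartop [0.58078812 0.10454787] 0.07507990846013098 [232.86159103 250.50841246] [601.3704361 267.048183 ]
```

View pics/c8.png

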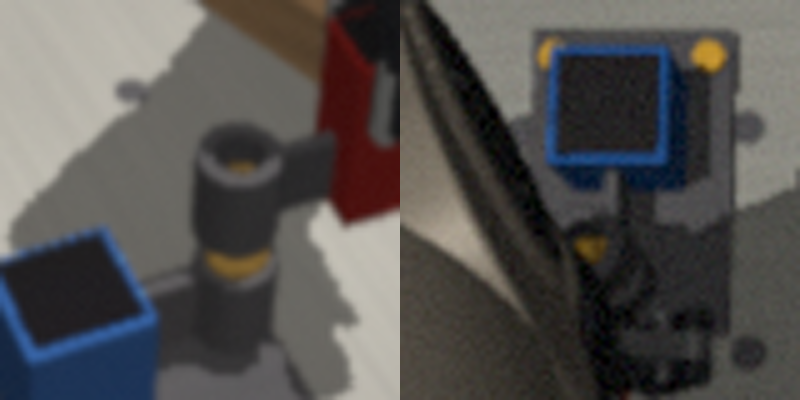

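The leaf ring is over the pin, with a brass tip visible in the hole at (240,168), a visible gap above the collar, and no contact force. I'll refine the centring numerically from the saved images.

```bash
python3 - <<'E'
from h import *
np.set_printoptions(precision=2,suppress=True)
def brass(f,box,th=40):
    a=cv2.imread(f"pics/{f}.png").astype(int);u0,u1,v0,v1=box;b=a[v0:v1,u0:u1];return (b[...,2]-b[...,0])
for f,cam,box in(("s3","scene",(286,310,240,276)),("t3","top",(212,236,208,230))):
    d=brass(f,box);m=(d>np.percentile(d,99.5)*.4)
    print(f);
    for i,row in enumerate(m):
        k=np.flatnonzero(row)
        if len(k): print(box[2]+i,box[0]+k.min(),box[0]+k.max(),len(k))
for X in([.58,.1025,.062],[.58,.1025,.1]): print(X,proj("scene",X),proj("top",X))
for f,box in(("s7",(286,310,240,276)),("t7",(212,236,205,225))):
    d=brass(f,box);m=d>25;v,u=np.nonzero(m);print(f)
    for i,row in enumerate(m):
        k=np.flatnonzero(row)
        if len(k): print(box[2]+i,box[0]+k.min(),box[0]+k.max(),len(k))
# jamb knuckle & leaf barrel edges in scene, row gradient
for f,rows in(("s3",(272,278)),("s6",(236,242)),("s7",(254,260))):
    g=cv2.imread(f"pics/{f}.png",0).astype(float)[rows[0]:rows[1]].mean(0);print(f,rows,g[283:313].astype(int))
o=np.array([.5281,.1057]);k=o+.052*np.array([.9995,-.0314])
print("leaf6 axis at row239",[proj("scene",[*k,z]) for z in(.12,.14,.16)]); print("jamb axis",[proj("scene",[.58,.1025,z]) for z in(.03,.05)])
E
```

```text
s3
248 297 300 4
249 296 301 6
250 295 301 7
251 295 301 7
252 296 300 5
253 296 300 5
254 296 300 5
255 296 300 5
256 296 300 5
257 296 300 5
258 296 299 4
259 296 299 4
260 296 299 4
261 295 301 7
262 292 302 11
263 292 303 12
264 291 303 13
265 291 303 13
266 291 303 13
267 292 303 12
268 292 302 11
269 294 301 8
270 297 298 2
t3
213 217 224 8
214 216 226 11
215 216 226 11
216 217 227 9
217 217 227 8
218 217 228 9
219 217 228 9
220 217 228 12
221 218 227 10
222 218 226 9
223 219 225 7
[0.58, 0.1025, 0.062] [295.87 265.05] [222.52 218.15]
[0.58, 0.1025, 0.1] [296.89 250.83] [219.32 215.17]
s7
247 297 299 3
248 296 300 5
249 298 299 2
265 292 303 5
266 291 303 13
267 291 303 13
268 292 302 11
269 293 301 9
270 295 299 5
t7
212 218 222 5
213 217 222 6
214 217 222 6
215 217 222 6
216 218 221 4
217 220 220 1
s3 (272, 278) [ 53  50  48  46  45  43  39  35  35  36  39  42  45  46  47  48  48  46
  44  43  50  92 147 167 170 170 170 171 170 170]
s6 (236, 242) [102 101 101 100 100  93  67  43  37  37  38  39  39  41  42  43  44  45
  44  43  44  45  45  46  55  66  71  74  76  78]
s7 (254, 260) [103 103 103 102  93  66  41  36  37  38  39  40  42  43  44  44  45  44
  45  44  45  46  52  65  72  76  78  83  91 105]
leaf6 axis at row239 [array([297.83, 243.52]), array([298.43, 235.3 ]), array([299.05, 226.76])]
jamb axis [array([295.07, 276.29]), array([295.57, 269.34])]
```

```bash
python3 -m jog '[{"rx":0,"ry":0,"rz":0,"x":-0.025,"y":-0.02,"z":-0.018,"jaw":-1},{"rx":0,"ry":0,"rz":0,"x":0,"y":0,"z":0,"jaw":-1},{"rx":0,"ry":0,"rz":0,"x":0,"y":0,"z":0,"jaw":-1},{"rx":0,"ry":0,"rz":0,"x":0,"y":0,"z":0,"jaw":-1},{"rx":0,"ry":0,"rz":0,"x":0,"y":0,"z":0,"jaw":-1}]'
python3 - <<'E'
from h import *
np.set_printoptions(precision=4,suppress=True)
F=[]
for i in range(4):
    s=grab_frame("scene")[:,:,::-1];o=get_obs();F.append(o["contact_force"])
t=grab_frame("top")[:,:,::-1].astype(int);s=s.astype(int)
print(np.mean(F,0),o["tcp_pos"],o["orientation"],o["moment"],abs(o["qvel"]).max())
g=s.mean(2)
print("leaf barrel",g[254:260,283:313].mean(0).astype(int))
for nm,a,(u0,u1,v0,v1) in(("s",s,(286,310,240,276)),("t",t,(212,236,205,225))):
    m=(a[v0:v1,u0:u1,2]-a[v0:v1,u0:u1,0])>25
    print(nm,[(v0+i,u0+np.flatnonzero(r).min(),u0+np.flatnonzero(r).max()) for i,r in enumerate(m) if r.any()])
print("top"); 
for v in range(202,226): print(v,t[v,206:234].mean(1).astype(int))
E
```

```text
clock: 17.7
tcp_pos: [0.5273, 0.1049, 0.1211]
orientation: [-3.141, 0.045, -0.0]
contact_force: [-0.7, -0.3, -3.7]
grip_width: 0.0295
gripper_force: 78.5
[ 0.3088  0.0513 -3.8147] [0.5272 0.105  0.121 ] [ 3.1412 -0.045  -0.    ] [0.0414 0.0553 0.0343] 0.002557535046749932
leaf barrel [102 102 102 102  98  82  52  37  37  38  39  40  40  42  44  45  45  45
  45  45  45  46  51  65  73  77  80  84  91 102]
s [(247, np.int64(298), np.int64(299)), (248, np.int64(297), np.int64(300)), (265, np.int64(291), np.int64(303)), (266, np.int64(291), np.int64(303)), (267, np.int64(291), np.int64(303)), (268, np.int64(292), np.int64(302)), (269, np.int64(293), np.int64(301)), (270, np.int64(295), np.int64(300))]
t [(212, np.int64(218), np.int64(220)), (213, np.int64(217), np.int64(223)), (214, np.int64(217), np.int64(223)), (215, np.int64(218), np.int64(223)), (216, np.int64(218), np.int64(222)), (217, np.int64(220), np.int64(222)), (218, np.int64(220), np.int64(221))]
top
202 [ 8 15 14 23 56 76 77 76 72 70 48 44 34 39 38 36 51 74 75 56 36 15 22 31
 29 27 38 33]
203 [24 27 13 11 43 71 79 80 78 73 6
[... 1356 characters left out ...]
4  4 33 41 37 22 12 21 37 40 41 38 42 31 20 27 21
 27 26 22 37]
219 [30 35 42 42 50 49 42 31 28 34 51 38 25  9  9 32 41 48 41 27 16 23 21 21
 22 27 26 34]
220 [35 38 39 33 44 47 47 37 38 36 45 38 29 12  8 20 36 32 39 24 18 28 24 27
 27 27 21 31]
221 [35 38 38 27 39 44 48 40 43 39 42 45 28 17  8 12 23 29 19 26 22 19 20 30
 22 19 24 37]
222 [37 40 35 34 41 40 42 42 40 37 48 46 36 16 22  4 18 24 22 21 21 25 31 30
 28 26 21 34]
223 [39 33 34 33 38 30 34 39 40 33 46 53 31 13 10  6  9 14 19 27 25 32 31 28
 19 21 19 36]
224 [50 36 34 37 38 36 34 38 42 31 45 49 36 18  9 12 14  8 23 26 31 37 30 21
 17 16 29 41]
225 [70 47 33 31 37 27 39 35 34 38 38 47 32 18 11 15  7  3 17 34 35 30 28 22
 17 29 37 43]
```

Both views now put the leaf hole within about 1 mm of the pin. The gap is about 10 mm, there is no lateral force, and the arm carries exactly the leaf's weight, so I hand it in.

```bash
python3 -c "
from bench import r
print(r.hand_in())"
```

```text
the job is handed in; nothing more can be done
None
```

The job is handed in: the pin is seated upright in the jamb knuckle and released, and the gripper holds the red leaf over it, in line, with a gap of about 10 mm (worked out from the arm's height) and no side force; by my measurements the holes line up to about 1 mm.

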